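Find the rocking corner of the fixture plate and flatten its shim

TASK

One corner of the aluminium fixture plate rocks: press down on the black pads at its corners with the closed fingertips until you find the corner that gives, and let the plate come back level. Then press the bent-up brass shim leaf beside that corner all the way down flat, so that it stays flat, and leave the other three leaves bent up as they are. Grasp nothing, do not move or pick up the loose things on the bench, and end clear of everything.

Things in the scene. Friction and masses are not known exactly. Their poses are not given: they have to be found in the camera images.
- plate: Bare aluminium plate 150 (x) x 180 (y) x 10 mm with a low blue bracket (to 80 mm above the bench) in the middle; origin 14 mm under its top face, which is 50 mm above the bench. x away from the robot, y left. On a spring-centred swivel: it can only tip. Three corners are firm (under 1 mm give); at the fourth, unseen, about 3 N pushes the pad down 4 mm to a stop; it springs back.
- corner_1 (a point): Centre of the top of the round black rubber press pad (24 mm across, standing 1.5 mm above the plate) at the plate's far left corner, 51.5 mm above the bench; pads lie 55 mm (x) and 70 mm (y) from the plate's centre.
- corner_2 (a point): Centre of the top of the round black rubber press pad (24 mm across, standing 1.5 mm above the plate) at the plate's far right corner, 51.5 mm above the bench; pads lie 55 mm (x) and 70 mm (y) from the plate's centre.
- corner_3 (a point): Centre of the top of the round black rubber press pad (24 mm across, standing 1.5 mm above the plate) at the plate's near right corner, 51.5 mm above the bench; pads lie 55 mm (x) and 70 mm (y) from the plate's centre.
- corner_4 (a point): Centre of the top of the round black rubber press pad (24 mm across, standing 1.5 mm above the plate) at the plate's near left corner, 51.5 mm above the bench; pads lie 55 mm (x) and 70 mm (y) from the plate's centre.
- shim_1_pad (a point): Point to press on top of the brass shim leaf of the far left corner (that of corner_1), 40 mm out from its hinge, 10 mm from its free end. The leaf, 24 x 50 x 3 mm, runs outward along the plate's y from the plate's side, over a green housing (top 30 mm above the bench). Bent up, this point is about 46 mm above the bench; flat, 33.5 mm.
- shim_1 (a joint): Angle by which the shim leaf of the far left corner has been pressed down: about 0 bent up as found, 0.33 rad flat. Stiff (8 to 10 N at the pad) and stays where it is left. At a firm corner there is no room below it, and it jams about half-way, which spoils it.
- shim_2_pad (a point): Point to press on top of the brass shim leaf of the far right corner (that of corner_2), 40 mm out from its hinge, 10 mm from its free end. The leaf, 24 x 50 x 3 mm, runs outward along the plate's y from the plate's side, over a green housing (top 30 mm above the bench). Bent up, this point is about 46 mm above the bench; flat, 33.5 mm.
- shim_2 (a joint): Angle by which the shim leaf of the far right corner has been pressed down: about 0 bent up as found, 0.33 rad flat. Stiff (8 to 10 N at the pad) and stays where it is left. At a firm corner there is no room below it, and it jams about half-way, which spoils it.
- shim_3_pad (a point): Point to press on top of the brass shim leaf of the near right corner (that of corner_3), 40 mm out from its hinge, 10 mm from its free end. The leaf, 24 x 50 x 3 mm, runs outward along the plate's y from the plate's side, over a green housing (top 30 mm above the bench). Bent up, this point is about 46 mm above the bench; flat, 33.5 mm.
- shim_3 (a joint): Angle by which the shim leaf of the near right corner has been pressed down: about 0 bent up as found, 0.33 rad flat. Stiff (8 to 10 N at the pad) and stays where it is left. At a firm corner there is no room below it, and it jams about half-way, which spoils it.
- shim_4_pad (a point): Point to press on top of the brass shim leaf of the near left corner (that of corner_4), 40 mm out from its hinge, 10 mm from its free end. The leaf, 24 x 50 x 3 mm, runs outward along the plate's y from the plate's side, over a green housing (top 30 mm above the bench). Bent up, this point is about 46 mm above the bench; flat, 33.5 mm.
- shim_4 (a joint): Angle by which the shim leaf of the near left corner has been pressed down: about 0 bent up as found, 0.33 rad flat. Stiff (8 to 10 N at the pad) and stays where it is left. At a firm corner there is no room below it, and it jams about half-way, which spoils it.
- tube_stub: Loose bystander: short upright steel tube, 36 mm across, 45 mm high, on the bench beyond the jig; origin under its centre.
- collar: Loose bystander: brass collar, 34 mm across, 14 mm high, on the bench on the robot's side of the jig; origin under its centre.
- gauge_block: Loose bystander: steel block 30 x 60 x 12 mm on the bench on the robot's side of the jig; origin under its centre.
- screwdriver: Loose bystander: screwdriver with orange handle lying on the bench to the right.
- wrench: Loose bystander: steel wrench lying on the bench to the left.
- paste_jar: Loose bystander: white jar with blue cap, 60 mm across, 70 mm high, far left on the bench; origin under its centre.
- square: Loose bystander: steel try square lying flat on the bench, far right.

How it is judged (in metres and radians):
On the way, in this order (a step that is already met when the one before it is completed fails the run):
1. the corner that rocks is pressed, so that the plate tips by more than 0.03 rad (angle between plate's own z axis and vertical above 0.03 rad), for 0.05 s.
2. exactly one shim leaf, that of the rocking corner (the others cannot go flat), is pressed flat, the others stay bent up, and the plate is level (((value of joint shim_1 above 0.28 rad and value of joint each of shim_2, shim_3, shim_4 below 0.1 rad) or (value of joint each of shim_1, shim_3, shim_4 below 0.1 rad and value of joint shim_2 above 0.28 rad) or (value of joint each of shim_1, shim_2, shim_4 below 0.1 rad and value of joint shim_3 above 0.28 rad) or (value of joint each of shim_1, shim_2, shim_3 below 0.1 rad and value of joint shim_4 above 0.28 rad)) and angle between plate's own z axis and vertical below 0.012 rad), for 0.2 s.
At the end, for the whole second after the job is handed in: The rocking corner's shim leaf is flat (joint above 0.28 of 0.33 rad), the other three are still bent up (joints below 0.10 rad), the plate is level within 0.012 rad, and the loose things are at rest (all of step 2 and linear speed of each of tube_stub, collar, gauge_block, screwdriver, wrench, paste_jar, square below 0.02 m/s); the robot touches nothing.
It fails at once if a second shim leaf is pressed (value of joint each of shim_1, shim_2 above 0.1 rad or value of joint each of shim_1, shim_3 above 0.1 rad or value of joint each of shim_1, shim_4 above 0.1 rad or value of joint each of shim_2, shim_3 above 0.1 rad or value of joint each of shim_2, shim_4 above 0.1 rad or value of joint each of shim_3, shim_4 above 0.1 rad).
It fails at once if a loose thing on the bench is shoved, lifted or carried (more than 15 mm) (distance of any of tube_stub, collar, gauge_block, screwdriver, wrench, paste_jar, square from where it was at the start of the episode above 0.015 m).
It also fails if it takes over 51 s, if anything falls off the work surface, if the arm or the gripper's body presses on something with over 40 N, if the wrist force passes 120 N, or if a joint passes its speed limit or range.

ROBOT

A 6-joint arm with a two-finger parallel gripper is mounted at the origin on the work surface. World frame = base frame: x ahead of the robot, y to its left, z up, the work surface at z = 0. Lengths are in mm, angles in rad, forces in N, time in s.
With the tool pointing down it reaches from about 375 to 925 mm from the base axis. Payload 5.7 kg.
Tool frame: the origin (TCP) lies midway between the tips of the shut fingers; the grasp point (between the pads) lies 19 mm behind it (robot.tcp_to_grasp is the distance from the TCP to the grasp point, in mm); z points along the fingers, y is the direction in which the jaws open and shut (so a half turn about z gives the same grasp; the last joint's range is limited). The gripper opens to 88 mm and grips with 3 to 60 N. Pads are 20 mm wide; open, the fingers measure 115 mm over their backs; the gripper's body (75 mm by 178 mm) begins 61 mm behind the grasp point.
Start: joints at [1.175, 0.359, 1.51, -0, 1.272, -0.115], TCP at [166.268, 576.47, 222.623] pointing down, gripper open.
Joint ranges: [-2.97, 2.97], [-1.01, 2.36], [0.21, 2.38], [-0.96, 4.11], [0.2, 2.71], [-2.98, 2.98]. Speed limits (rad/s): [2.39, 2.39, 3.14, 3.14, 3.14, 3.14].

INTERFACE

Orientations are given as a unit quaternion [x, y, z, w].
In Python, from station import robot gives the robot as it stands. The module is installed in compiled form; this text tells all that it offers.
- The arm moves only by the tool send_rows, never from a script. Its argument "motion" is a list of rows, each an object of numbers: "x", "y", "z": the shift along the tool's x, y, z in mm; "wx", "wy", "wz": the turn, a rotation vector about the tool's x, y, z in units of 5 degrees (1.0 is 5 degrees); "hand": the opening, from -1 (shut) to 1 (fully open). In form: [{"x": .., "y": .., "z": .., "wx": .., "wy": .., "wz": .., "hand": ..}, ...]. A call has 1 to 8 rows; each row is the pose to reach, as a shift and turn from the pose commanded when the call began, along the tool's axes at that moment; what a row does not reach only later rows make up. A row lasts 1/12 s, in which the tool goes at most 41.7 mm and 7.16 degrees, less where a joint would pass 70% of its speed; a pose out of reach is approached as far as the arm can. A call with a gripper value outside its range is refused whole. The fingers move at their own pace and stop on an object; "newtons" is the grip in N (left out, the last holds). Time passes only in rows, so rows that repeat a pose let the fingers close. It gives the time, the measured TCP pose, the force and the opening at its end, in the units of the state.
- robot.get_state(): the state, without advancing time (a new reading comes with each control period).
- robot.camera(name): name is "side" or "top"; returns a dict with "img" (384x512x3 uint8, red, green, blue), "depth" (384x512 float32, mm along the optical axis (not along the pixel's ray), 0 where there is no reading), "fx", "fy", "cx", "cy" (pixels), "rvec" (rotation vector, rad) and "tvec" (3), from world to camera coordinates, as OpenCV has them. Camera axes: x right, y down, z forward; pixel columns grow to the right and rows downward; lengths in mm; the calibration is good to about 2 mm. A picture is of the moment at which its call begins.
- robot.sign_off(): hands the job in, once; it reports no verdict.
The state is a dict: "t": time; "joint_pos": joint angles; "joint_vel": joint speeds; "effort": joint torques, N m; "ee_pos": TCP position; "orientation": TCP orientation; "ft_force": force on the tool from outside, world axes, zero at the start; "wrist_torque": the same for the moment, N m; "opening": opening from 0.0 (shut) to 1.0 (fully open).
Only numpy, scipy, OpenCV 4.12 (cv2) and the standard library are available. Lean on these libraries where they do the work, as an engineer would, in place of code of your own. Each camera call takes 0.05 s, during which the arm holds its last target.

## Working session

There is one attempt and no reset: what is moved stays moved. The work goes in short steps, Python scripts to look and compute and a tool call to move; the robot and the scene stay as the last step left them, time stands still between calls to the robot, and variables do not carry over. Pictures are saved under pics/ and viewed, and the job is handed in when it is done.

Besides the shell and the picture viewer there is one more tool, called after "Request:" in YAML: its name, and indented under it one key for each argument. send_rows: Moves the arm, as the interface text tells. Its arguments: {"type":"object","properties":{"motion":{"type":"array"},"newtons":{"type":"number"}},"required":["motion"]}

```bash
mkdir -p pics; python3 - <<'E'
from station import robot
import cv2,pickle
print(robot.get_state())
d={}
for n in("top","side"):
    c=robot.camera(n);d[n]=c
    cv2.imwrite(f"pics/{n}0.png",c["img"][:,:,::-1])
    print(n,c["fx"],c["fy"],c["cx"],c["cy"],c["rvec"],c["tvec"])
pickle.dump(d,open("c0.pkl","wb"))
E
```

```text
{'t': 0.0, 'joint_pos': array([ 1.17492757e+00,  3.59483132e-01,  1.51140590e+00, -2.75338509e-05,
        1.27250097e+00, -1.15128126e-01]), 'joint_vel': array([-0.00112656,  0.00120099, -0.00126937,  0.00013751,  0.00201142,
       -0.00207233]), 'effort': array([-3.01886772e-03, -5.15365648e+01, -2.70722544e+01,  6.74641365e-02,
        3.51301522e-02, -1.56913320e-04]), 'ee_pos': array([166.01011204, 575.86999619, 221.83271611]), 'orientation': array([ 1.39905721e-01,  9.90164421e-01, -8.72825385e-04, -2.14391527e-04]), 'ft_force': array([ 0.14616934,  0.03333867, -0.22699873]), 'wrist_torque': array([ 0.03836035, -0.02033876, -0.01857274]), 'opening': 1.0026262003400488}
top 360.614997600041 360.614997600041 252.86220206924608 191.95674325618356 [ 2.14567775 -2.13667633  0.13489897] [  21.39462742  583.77779396 1119.58366431]
side 455.2846034992651 455.2846034992651 254.05237053993582 191.73574798278224 [ 2.35889744 -0.40319824  0.17349579] [-539.33578554  184.00430624 1216.92079788]
```

View pics/top0.png

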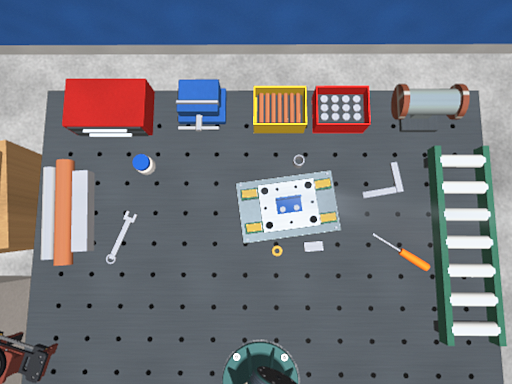

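View pics/side0.png

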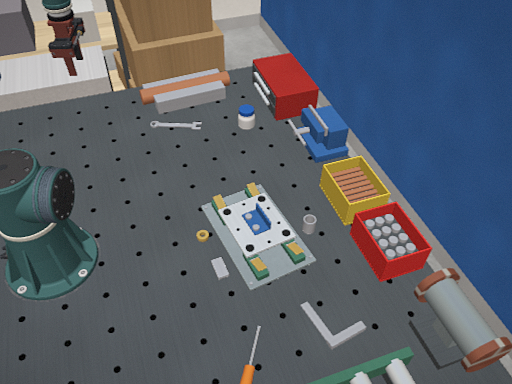

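Top view shows the white plate centred near (288,205), with four black pads at about (265,191), (311,184), (314,219) and (269,226) and brass leaves outside them. Collar is at (277,251), block at (313,246), tube at (299,160). Side view agrees. Next I measure.

```bash
cat > h.py <<'E'
import cv2,numpy as np
def ray(c,uv,z):
    R,_=cv2.Rodrigues(np.array(c["rvec"],float));t=np.array(c["tvec"],float).ravel()
    d=R.T@np.array([(uv[0]-c["cx"])/c["fx"],(uv[1]-c["cy"])/c["fy"],1.]);o=-R.T@t
    return o+d*(z-o[2])/d[2]
def blobs(c,m,z,roi,lo,hi):
    k=np.zeros_like(m);u0,v0,u1,v1=roi;k[v0:v1,u0:u1]=m[v0:v1,u0:u1]
    n,l,s,ce=cv2.connectedComponentsWithStats(k,connectivity=8)
    return [(ce[i].round(1),int(s[i,4]),ray(c,ce[i],z).round(1)) for i in range(1,n) if lo<=s[i,4]<=hi]
E
python3 - <<'E'
from h import *
import pickle
d=pickle.load(open("c0.pkl","rb"))
for n,roi in(("top",(236,170,342,245)),("side",(200,180,320,288))):
    c=d[n];im=c["img"];hsv=cv2.cvtColor(im,cv2.COLOR_RGB2HSV)
    print(n,"pads")
    for b in blobs(c,(hsv[...,2]<70).astype(np.uint8),51.5,roi,10,200):print(*b)
    print("brass")
    m=((hsv[...,0]>12)&(hsv[...,0]<32)&(hsv[...,1]>110)&(hsv[...,2]>100)).astype(np.uint8)
    for b in blobs(c,m,42,roi,15,600):print(*b)
    u0,v0,u1,v1=roi
    cv2.imwrite(f"pics/{n}0z.png",cv2.resize(im[v0:v1,u0:u1,::-1],None,fx=5,fy=5,interpolation=cv2.INTER_CUBIC))
E
```

```text
top pads
[307.7 184.2] 22 [ 607.7 -151.4   51.5]
[335.3 183.5] 14 [ 610.3 -239.2   51.5]
[264.2 190.3] 19 [587.7 -12.3  51.5]
[313.2 218.7] 30 [ 497.7 -166.8   51.5]
[269.  224.6] 28 [478.6 -27.8  51.5]
[275.5 243.2] 10 [420.7 -47.9  51.5]
brass
[322.5 182.9] 104 [ 613.7 -200.2   42. ]
[248.6 193.1] 101 [579.8  37.6  42. ]
[327.8 216.9] 104 [ 504.3 -214.7   42. ]
[253.3 227. ] 109 [471.2  21.9  42. ]
side pads
[293.8 185.3] 16 [697.7   2.3  51.5]
[261.1 198.6] 27 [587.8 -16.1  51.5]
[306.8 208.1] 18 [697.3 -92.2  51.5]
[226.7 211.6] 31 [479.9 -30.6  51.5]
[285.7 232.5] 36 [ 607.7 -153.7   51.5]
[210.1 234.1] 15 [414.5 -92.   51.5]
[249.3 247.6] 39 [ 498.9 -168.7   51.5]
[303.2 271. ] 25 [ 602.7 -281.4   51.5]
brass
[252.6 188.9] 92 [580.6  36.7  42. ]
[219.  201.5] 103 [472.5  21.1  42. ]
[203.7 235.3] 83 [398.3 -83.   42. ]
[295.  248.2] 99 [ 614.4 -203.4   42. ]
[258.2 263.9] 108 [ 505.7 -218.1   42. ]
```

```bash
sleep 0
```

```text
(no output)
```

View pics/top0z.png

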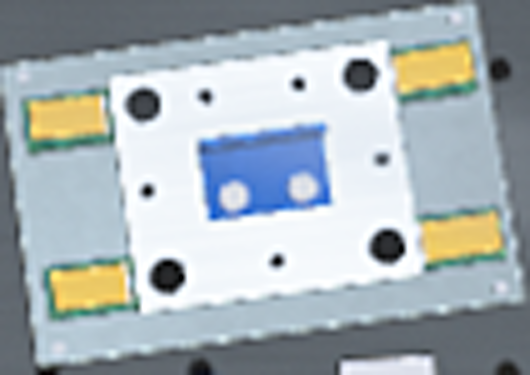

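View pics/side0z.png

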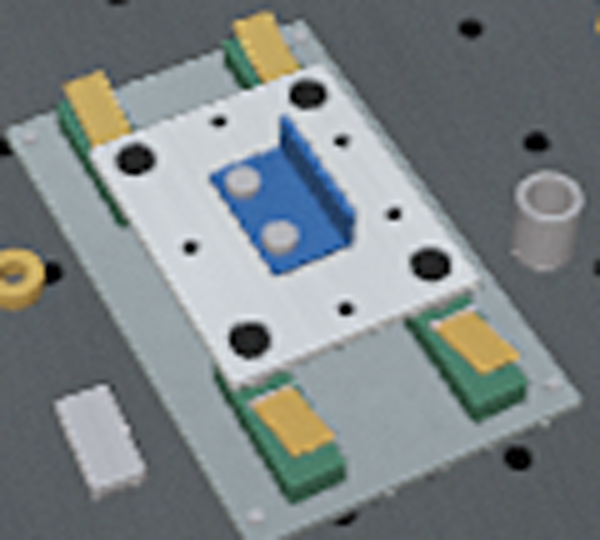

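Pads form a 110 x 140 rectangle as they should, yaw 8.2°. Centre is (543,-91). Leaves are centred 120 mm out, so the press points are about 135 mm out. I'll move to above corner_4 with the fingers shutting.

```bash
cat >> h.py <<'E'
C=np.array([543.2,-90.9]);ux=np.array([.990,.142]);uy=np.array([-.142,.990])
S={1:(1,1),2:(1,-1),3:(-1,-1),4:(-1,1)}
def pad(i):return C+55*S[i][0]*ux+70*S[i][1]*uy
def shim(i):return C+55*S[i][0]*ux+135*S[i][1]*uy
def delta(p):
    from station import robot
    from scipy.spatial.transform import Rotation as R
    s=robot.get_state();r=R.from_quat(s["orientation"])
    print("t",s["t"],"pos",s["ee_pos"].round(1),"F",s["ft_force"].round(1),"open",round(s["opening"],2),"tool shift",r.inv().apply(np.array(p)-s["ee_pos"]).round(1))
E
python3 - <<'E'
from h import *
for i in S: print(i,pad(i).round(1),shim(i).round(1))
delta([*pad(4),100])
E
```

```text
1 [587.7 -13.8] [578.5  50.6]
2 [ 607.6 -152.4] [ 616.8 -216.7]
3 [ 498.7 -168. ] [ 507.9 -232.4]
4 [478.8 -29.4] [469.6  34.9]
t 0.1 pos [166.  575.9 221.9] F [ 0.4 -0.   0. ] open 1.0 tool shift [-468.3 -494.8  122.6]
```

Request:
send_rows:
  motion:
    - {"x":-28,"y":-29,"z":0,"hand":-1}
    - {"x":-56,"y":-58,"z":0,"hand":-1}
    - {"x":-84,"y":-87,"z":5,"hand":-1}
    - {"x":-112,"y":-116,"z":15,"hand":-1}
    - {"x":-140,"y":-145,"z":25,"hand":-1}
    - {"x":-168,"y":-174,"z":35,"hand":-1}
    - {"x":-196,"y":-203,"z":45,"hand":-1}
    - {"x":-224,"y":-232,"z":50,"hand":-1}
  newtons: 20

```text
validation failed for argument at $.mo...
```

Request:
send_rows:
  motion:
    - {"x":-27,"y":-29,"z":8,"hand":-1}
    - {"x":-54,"y":-58,"z":16,"hand":-1}
    - {"x":-81,"y":-87,"z":24,"hand":-1}
    - {"x":-108,"y":-116,"z":32,"hand":-1}
    - {"x":-135,"y":-145,"z":40,"hand":-1}
    - {"x":-162,"y":-174,"z":48,"hand":-1}
    - {"x":-189,"y":-203,"z":54,"hand":-1}
    - {"x":-216,"y":-232,"z":60,"hand":-1}

```text
validation failed for argument at $.mo...
```

```bash
python3 -c "
from h import *
delta([*pad(4),60])"
```

```text
t 0.1 pos [166.  575.9 221.9] F [ 0.4 -0.   0. ] open 1.0 tool shift [-468.3 -494.7  162.6]
```

Request:
send_rows:
  motion:
    - {"x":-28,"y":-29,"z":0,"wx":0,"wy":0,"wz":0,"hand":-1}
    - {"x":-56,"y":-58,"z":0,"wx":0,"wy":0,"wz":0,"hand":-1}
    - {"x":-84,"y":-87,"z":5,"wx":0,"wy":0,"wz":0,"hand":-1}
    - {"x":-112,"y":-116,"z":15,"wx":0,"wy":0,"wz":0,"hand":-1}
    - {"x":-140,"y":-145,"z":25,"wx":0,"wy":0,"wz":0,"hand":-1}
    - {"x":-168,"y":-174,"z":35,"wx":0,"wy":0,"wz":0,"hand":-1}
    - {"x":-196,"y":-203,"z":45,"wx":0,"wy":0,"wz":0,"hand":-1}
    - {"x":-224,"y":-232,"z":50,"wx":0,"wy":0,"wz":0,"hand":-1}
  newtons: 20

```text
t: 0.77
ee_pos: [316.8, 289.3, 171.6]
orientation: [0.14, 0.99, -0.001, -0.001]
ft_force: [1.3, 0.6, -0.1]
opening: 0.43
```

Request:
send_rows:
  motion:
    - {"x":-28,"y":-30,"z":5,"wx":0,"wy":0,"wz":0,"hand":-1}
    - {"x":-56,"y":-60,"z":10,"wx":0,"wy":0,"wz":0,"hand":-1}
    - {"x":-84,"y":-90,"z":15,"wx":0,"wy":0,"wz":0,"hand":-1}
    - {"x":-112,"y":-120,"z":20,"wx":0,"wy":0,"wz":0,"hand":-1}
    - {"x":-140,"y":-150,"z":25,"wx":0,"wy":0,"wz":0,"hand":-1}
    - {"x":-168,"y":-180,"z":35,"wx":0,"wy":0,"wz":0,"hand":-1}
    - {"x":-196,"y":-210,"z":45,"wx":0,"wy":0,"wz":0,"hand":-1}
    - {"x":-224,"y":-240,"z":55,"wx":0,"wy":0,"wz":0,"hand":-1}

```text
t: 1.43
ee_pos: [465.6, -1.8, 117.6]
orientation: [0.14, 0.99, 0.0, 0.0]
ft_force: [0.2, 0.8, -0.1]
opening: 0.006
```

Request:
send_rows:
  motion:
    - {"x":-10,"y":-11,"z":10,"wx":0,"wy":0,"wz":0,"hand":-1}
    - {"x":-20,"y":-22,"z":20,"wx":0,"wy":0,"wz":0,"hand":-1}
    - {"x":-20,"y":-22,"z":30,"wx":0,"wy":0,"wz":0,"hand":-1}
    - {"x":-20,"y":-22,"z":40,"wx":0,"wy":0,"wz":0,"hand":-1}
    - {"x":-20,"y":-22,"z":40,"wx":0,"wy":0,"wz":0,"hand":-1}

```text
t: 1.85
ee_pos: [476.8, -26.6, 76.3]
orientation: [0.14, 0.99, 0.0, -0.002]
ft_force: [-0.9, 1.0, -0.2]
opening: 0.007
```

```bash
python3 -c "
from h import *
delta([*pad(4),54])"
```

```text
t 1.85 pos [476.8 -26.6  76.3] F [-0.9  1.  -0.2] open 0.01 tool shift [-2.8 -2.1 22.3]
```

Request:
send_rows:
  motion:
    - {"x":-3,"y":-2,"z":8,"wx":0,"wy":0,"wz":0,"hand":-1}
    - {"x":-3,"y":-2,"z":16,"wx":0,"wy":0,"wz":0,"hand":-1}
    - {"x":-3,"y":-2,"z":22,"wx":0,"wy":0,"wz":0,"hand":-1}
    - {"x":-3,"y":-2,"z":23,"wx":0,"wy":0,"wz":0,"hand":-1}
    - {"x":-3,"y":-2,"z":23,"wx":0,"wy":0,"wz":0,"hand":-1}

```text
t: 2.27
ee_pos: [480.1, -28.9, 54.7]
orientation: [0.14, 0.99, -0.0, -0.001]
ft_force: [0.5, -0.3, -0.3]
opening: 0.005
```

Request:
send_rows:
  motion:
    - {"x":0,"y":0,"z":1,"wx":0,"wy":0,"wz":0,"hand":-1}
    - {"x":0,"y":0,"z":2,"wx":0,"wy":0,"wz":0,"hand":-1}
    - {"x":0,"y":0,"z":2,"wx":0,"wy":0,"wz":0,"hand":-1}

```text
t: 2.52
ee_pos: [480.8, -29.1, 53.2]
orientation: [0.14, 0.99, -0.0, 0.0]
ft_force: [0.1, -0.5, -0.5]
opening: 0.006
```

Request:
send_rows:
  motion:
    - {"x":0,"y":0,"z":1,"wx":0,"wy":0,"wz":0,"hand":-1}
    - {"x":0,"y":0,"z":1,"wx":0,"wy":0,"wz":0,"hand":-1}

```text
t: 2.68
ee_pos: [480.7, -29.1, 52.1]
orientation: [0.14, 0.99, -0.0, 0.0]
ft_force: [0.1, 0.7, 0.7]
opening: 0.006
```

Request:
send_rows:
  motion:
    - {"x":0,"y":0,"z":1,"wx":0,"wy":0,"wz":0,"hand":-1}
    - {"x":0,"y":0,"z":1,"wx":0,"wy":0,"wz":0,"hand":-1}

```text
t: 2.85
ee_pos: [480.7, -29.2, 51.5]
orientation: [0.14, 0.99, -0.0, 0.0]
ft_force: [-1.1, -0.4, 6.1]
opening: 0.009
```

Request:
send_rows:
  motion:
    - {"x":0,"y":0,"z":1,"wx":0,"wy":0,"wz":0,"hand":-1}
    - {"x":0,"y":0,"z":1,"wx":0,"wy":0,"wz":0,"hand":-1}

```text
t: 3.02
ee_pos: [480.7, -29.2, 51.3]
orientation: [0.14, 0.99, -0.0, 0.0]
ft_force: [-4.2, 0.6, 17.5]
opening: 0.009
```

Corner_4 is firm: 17.5 N with under 0.5 mm of give. On to corner_1.

Request:
send_rows:
  motion:
    - {"x":0,"y":0,"z":-12,"wx":0,"wy":0,"wz":0,"hand":-1}
    - {"x":-20,"y":9,"z":-20,"wx":0,"wy":0,"wz":0,"hand":-1}
    - {"x":-50,"y":23,"z":-20,"wx":0,"wy":0,"wz":0,"hand":-1}
    - {"x":-80,"y":36,"z":-20,"wx":0,"wy":0,"wz":0,"hand":-1}
    - {"x":-99,"y":45,"z":-15,"wx":0,"wy":0,"wz":0,"hand":-1}
    - {"x":-99,"y":45,"z":-8,"wx":0,"wy":0,"wz":0,"hand":-1}
    - {"x":-99,"y":45,"z":-3,"wx":0,"wy":0,"wz":0,"hand":-1}
    - {"x":-99,"y":45,"z":-3,"wx":0,"wy":0,"wz":0,"hand":-1}

```text
t: 3.68
ee_pos: [585.7, -13.1, 51.4]
orientation: [0.14, 0.99, -0.0, -0.002]
ft_force: [-0.0, -0.2, -0.1]
opening: 0.003
```

Request:
send_rows:
  motion:
    - {"x":0,"y":0,"z":1,"wx":0,"wy":0,"wz":0,"hand":-1}
    - {"x":0,"y":0,"z":1,"wx":0,"wy":0,"wz":0,"hand":-1}

```text
t: 3.85
ee_pos: [586.4, -13.4, 51.7]
orientation: [0.14, 0.99, -0.0, -0.001]
ft_force: [1.1, -0.2, -0.2]
opening: 0.005
```

Request:
send_rows:
  motion:
    - {"x":0,"y":0,"z":1,"wx":0,"wy":0,"wz":0,"hand":-1}
    - {"x":0,"y":0,"z":1,"wx":0,"wy":0,"wz":0,"hand":-1}

```text
t: 4.02
ee_pos: [587.6, -13.5, 51.2]
orientation: [0.14, 0.99, -0.0, -0.0]
ft_force: [-0.3, 0.0, 0.2]
opening: 0.005
```

Request:
send_rows:
  motion:
    - {"x":0,"y":0,"z":1,"wx":0,"wy":0,"wz":0,"hand":-1}
    - {"x":0,"y":0,"z":1,"wx":0,"wy":0,"wz":0,"hand":-1}

```text
t: 4.18
ee_pos: [588.0, -13.4, 50.2]
orientation: [0.14, 0.99, -0.0, 0.0]
ft_force: [-0.4, 0.1, 1.7]
opening: 0.005
```

Request:
send_rows:
  motion:
    - {"x":0,"y":0,"z":1,"wx":0,"wy":0,"wz":0,"hand":-1}
    - {"x":0,"y":0,"z":1,"wx":0,"wy":0,"wz":0,"hand":-1}

```text
t: 4.35
ee_pos: [588.2, -13.3, 49.1]
orientation: [0.14, 0.99, -0.0, 0.0]
ft_force: [-0.2, 0.3, 2.0]
opening: 0.004
```

Request:
send_rows:
  motion:
    - {"x":0,"y":0,"z":1,"wx":0,"wy":0,"wz":0,"hand":-1}
    - {"x":0,"y":0,"z":1,"wx":0,"wy":0,"wz":0,"hand":-1}

```text
t: 4.52
ee_pos: [588.4, -13.2, 48.1]
orientation: [0.14, 0.99, 0.0, 0.0]
ft_force: [0.1, 0.9, 2.9]
opening: 0.007
```

Corner_1 gives at 2–3 N, so it is the rocking one. I'll press on to the stop.

Request:
send_rows:
  motion:
    - {"x":0,"y":0,"z":1,"wx":0,"wy":0,"wz":0,"hand":-1}
    - {"x":0,"y":0,"z":1,"wx":0,"wy":0,"wz":0,"hand":-1}

```text
t: 4.68
ee_pos: [588.6, -13.2, 47.4]
orientation: [0.14, 0.99, 0.0, 0.0]
ft_force: [-1.1, 1.7, 5.2]
opening: 0.006
```

Request:
send_rows:
  motion:
    - {"x":0,"y":0,"z":1,"wx":0,"wy":0,"wz":0,"hand":-1}
    - {"x":0,"y":0,"z":1,"wx":0,"wy":0,"wz":0,"hand":-1}

```text
t: 4.85
ee_pos: [588.6, -13.2, 47.1]
orientation: [0.14, 0.99, 0.0, 0.0]
ft_force: [-1.8, 1.7, 12.0]
opening: 0.009
```

Request:
send_rows:
  motion:
    - {"x":0,"y":0,"z":-5,"wx":0,"wy":0,"wz":0,"hand":-1}
    - {"x":0,"y":0,"z":-15,"wx":0,"wy":0,"wz":0,"hand":-1}
    - {"x":0,"y":0,"z":-30,"wx":0,"wy":0,"wz":0,"hand":-1}
    - {"x":9,"y":20,"z":-35,"wx":0,"wy":0,"wz":0,"hand":-1}
    - {"x":18,"y":40,"z":-35,"wx":0,"wy":0,"wz":0,"hand":-1}
    - {"x":27,"y":58,"z":-35,"wx":0,"wy":0,"wz":0,"hand":-1}
    - {"x":27,"y":58,"z":-30,"wx":0,"wy":0,"wz":0,"hand":-1}
    - {"x":27,"y":58,"z":-20,"wx":0,"wy":0,"wz":0,"hand":-1}

```text
t: 5.52
ee_pos: [579.3, 50.4, 67.0]
orientation: [0.139, 0.99, -0.0, 0.001]
ft_force: [-0.1, -1.5, 0.6]
opening: 0.002
```

```bash
python3 -c "
from h import *
from station import robot
for n,(u0,v0,u1,v1) in (('side',(180,130,340,250)),('top',(220,160,340,250))):
  im=robot.camera(n)['img']
  cv2.imwrite('pics/%s1.png'%n,cv2.resize(im[v0:v1,u0:u1,::-1],None,fx=5,fy=5,interpolation=cv2.INTER_CUBIC))
delta([*shim(1),52])"
```

```text
t 5.6167 pos [577.3  49.3  64.6] F [ 0.3  0.1 -0.4] open 0.0 tool shift [-0.8  1.6 12.6]
```

View pics/side1.png

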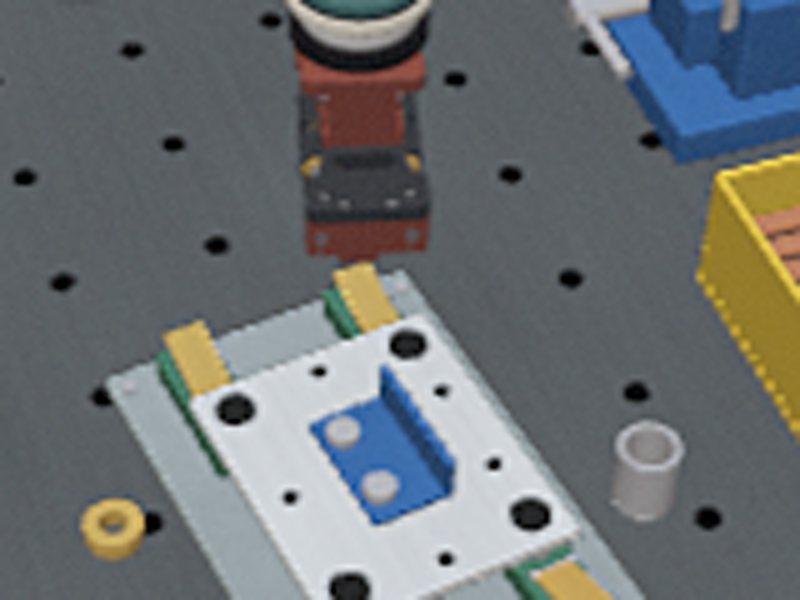

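View pics/top1.png

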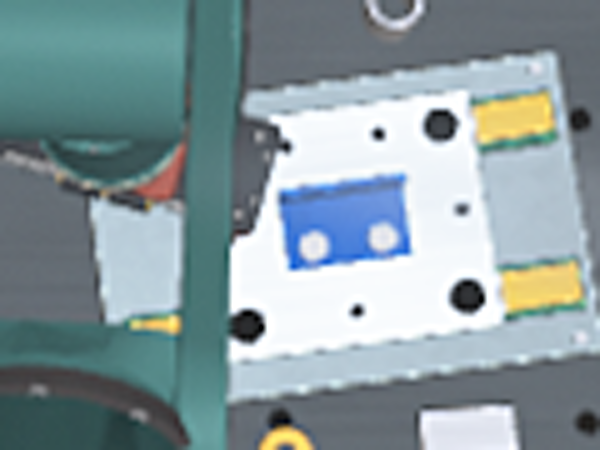

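Side view: the plate is back level, and the shut fingertips are at about (355,258) in the crop, just above the outer end of leaf 1 with all four leaves up. The top view is blocked by the arm. Pressing now.

Request:
send_rows:
  motion:
    - {"x":-1,"y":1,"z":6,"wx":0,"wy":0,"wz":0,"hand":-1}
    - {"x":-1,"y":1,"z":12,"wx":0,"wy":0,"wz":0,"hand":-1}
    - {"x":-1,"y":1,"z":14,"wx":0,"wy":0,"wz":0,"hand":-1}
    - {"x":-1,"y":1,"z":16,"wx":0,"wy":0,"wz":0,"hand":-1}
    - {"x":-1,"y":1,"z":18,"wx":0,"wy":0,"wz":0,"hand":-1}
    - {"x":-1,"y":1,"z":18,"wx":0,"wy":0,"wz":0,"hand":-1}

```text
t: 6.12
ee_pos: [579.5, 50.3, 48.0]
orientation: [0.14, 0.99, -0.0, -0.0]
ft_force: [-0.3, -0.5, 0.9]
opening: 0.007
```

Request:
send_rows:
  motion:
    - {"x":0,"y":0,"z":1,"wx":0,"wy":0,"wz":0,"hand":-1}
    - {"x":0,"y":0,"z":2,"wx":0,"wy":0,"wz":0,"hand":-1}
    - {"x":0,"y":0,"z":3,"wx":0,"wy":0,"wz":0,"hand":-1}
    - {"x":0,"y":0,"z":3,"wx":0,"wy":0,"wz":0,"hand":-1}

```text
t: 6.45
ee_pos: [579.5, 50.8, 45.7]
orientation: [0.14, 0.99, 0.0, 0.0]
ft_force: [-2.1, 0.6, 6.9]
opening: 0.002
```

Request:
send_rows:
  motion:
    - {"x":0,"y":0,"z":1,"wx":0,"wy":0,"wz":0,"hand":-1}
    - {"x":0,"y":0,"z":2,"wx":0,"wy":0,"wz":0,"hand":-1}
    - {"x":0,"y":0,"z":3,"wx":0,"wy":0,"wz":0,"hand":-1}
    - {"x":0,"y":0,"z":4,"wx":0,"wy":0,"wz":0,"hand":-1}
    - {"x":0,"y":0,"z":4,"wx":0,"wy":0,"wz":0,"hand":-1}

```text
t: 6.87
ee_pos: [579.8, 51.2, 41.8]
orientation: [0.14, 0.99, 0.0, 0.0]
ft_force: [-2.3, 1.7, 6.0]
opening: 0.007
```

Request:
send_rows:
  motion:
    - {"x":0,"y":0,"z":1,"wx":0,"wy":0,"wz":0,"hand":-1}
    - {"x":0,"y":0,"z":2,"wx":0,"wy":0,"wz":0,"hand":-1}
    - {"x":0,"y":0,"z":3,"wx":0,"wy":0,"wz":0,"hand":-1}
    - {"x":0,"y":0,"z":3,"wx":0,"wy":0,"wz":0,"hand":-1}

```text
t: 7.2
ee_pos: [579.9, 51.3, 38.8]
orientation: [0.14, 0.99, 0.001, 0.0]
ft_force: [-0.2, 3.2, 5.7]
opening: 0.007
```

Below half-way with steady force and no jam. I'll continue.

Request:
send_rows:
  motion:
    - {"x":0,"y":0,"z":1,"wx":0,"wy":0,"wz":0,"hand":-1}
    - {"x":0,"y":0,"z":2,"wx":0,"wy":0,"wz":0,"hand":-1}
    - {"x":0,"y":0,"z":3,"wx":0,"wy":0,"wz":0,"hand":-1}
    - {"x":0,"y":0,"z":4,"wx":0,"wy":0,"wz":0,"hand":-1}
    - {"x":0,"y":0,"z":4,"wx":0,"wy":0,"wz":0,"hand":-1}

```text
t: 7.62
ee_pos: [579.9, 51.5, 34.9]
orientation: [0.14, 0.99, 0.001, 0.0]
ft_force: [-0.9, 3.4, 6.4]
opening: 0.005
```

Request:
send_rows:
  motion:
    - {"x":0,"y":0,"z":1,"wx":0,"wy":0,"wz":0,"hand":-1}
    - {"x":0,"y":0,"z":1,"wx":0,"wy":0,"wz":0,"hand":-1}

```text
t: 7.78
ee_pos: [580.0, 51.6, 33.9]
orientation: [0.14, 0.99, 0.001, 0.0]
ft_force: [-1.6, 3.6, 6.3]
opening: 0.004
```

Request:
send_rows:
  motion:
    - {"x":0,"y":0,"z":1,"wx":0,"wy":0,"wz":0,"hand":-1}
    - {"x":0,"y":0,"z":1,"wx":0,"wy":0,"wz":0,"hand":-1}

```text
t: 7.95
ee_pos: [580.0, 51.6, 33.5]
orientation: [0.14, 0.99, 0.001, 0.001]
ft_force: [-3.1, 4.2, 11.5]
opening: 0.004
```

One more millimetre to confirm the stop, then up.

Request:
send_rows:
  motion:
    - {"x":0,"y":0,"z":1,"wx":0,"wy":0,"wz":0,"hand":-1}
    - {"x":0,"y":0,"z":1,"wx":0,"wy":0,"wz":0,"hand":-1}
    - {"x":0,"y":0,"z":1,"wx":0,"wy":0,"wz":0,"hand":-1}

```text
t: 8.2
ee_pos: [580.1, 51.6, 33.2]
orientation: [0.14, 0.99, 0.001, 0.001]
ft_force: [-5.4, 4.3, 17.6]
opening: 0.009
```

Request:
send_rows:
  motion:
    - {"x":0,"y":0,"z":-4,"wx":0,"wy":0,"wz":0,"hand":-1}
    - {"x":0,"y":0,"z":-12,"wx":0,"wy":0,"wz":0,"hand":-1}
    - {"x":0,"y":0,"z":-30,"wx":0,"wy":0,"wz":0,"hand":-1}
    - {"x":0,"y":0,"z":-60,"wx":0,"wy":0,"wz":0,"hand":-1}
    - {"x":10,"y":20,"z":-90,"wx":0,"wy":0,"wz":0,"hand":-1}
    - {"x":20,"y":50,"z":-110,"wx":0,"wy":0,"wz":0,"hand":-1}
    - {"x":30,"y":80,"z":-125,"wx":0,"wy":0,"wz":0,"hand":-1}
    - {"x":40,"y":115,"z":-130,"wx":0,"wy":0,"wz":0,"hand":-1}

```text
t: 8.87
ee_pos: [574.6, 172.7, 164.5]
orientation: [0.141, 0.99, 0.0, 0.002]
ft_force: [0.7, -0.3, 0.1]
opening: 0.008
```

Request:
send_rows:
  motion:
    - {"x":15,"y":35,"z":0,"wx":0,"wy":0,"wz":0,"hand":-1}
    - {"x":30,"y":70,"z":0,"wx":0,"wy":0,"wz":0,"hand":-1}
    - {"x":45,"y":105,"z":0,"wx":0,"wy":0,"wz":0,"hand":-1}
    - {"x":60,"y":140,"z":0,"wx":0,"wy":0,"wz":0,"hand":-1}
    - {"x":70,"y":160,"z":0,"wx":0,"wy":0,"wz":0,"hand":-1}
    - {"x":70,"y":160,"z":0,"wx":0,"wy":0,"wz":0,"hand":-1}
    - {"x":70,"y":160,"z":0,"wx":0,"wy":0,"wz":0,"hand":-1}
    - {"x":70,"y":160,"z":0,"wx":0,"wy":0,"wz":0,"hand":-1}

```text
t: 9.53
ee_pos: [550.0, 344.4, 161.0]
orientation: [0.14, 0.99, -0.001, -0.0]
ft_force: [-0.5, -0.7, 0.3]
opening: 0.006
```

```bash
python3 - <<'E'
from h import *
from station import robot
import pickle
d={}
for n,(u0,v0,u1,v1) in (('side',(190,150,350,270)),('top',(220,160,340,250))):
  c=robot.camera(n);d[n]=c;im=c['img'];hsv=cv2.cvtColor(im,cv2.COLOR_RGB2HSV)
  cv2.imwrite('pics/%s2.png'%n,cv2.resize(im[v0:v1,u0:u1,::-1],None,fx=5,fy=5,interpolation=cv2.INTER_CUBIC))
  m=((hsv[...,0]>12)&(hsv[...,0]<32)&(hsv[...,1]>110)&(hsv[...,2]>100)).astype(np.uint8)
  for b in blobs(c,m,42,(u0,v0,u1,v1),15,600):print(n,*b)
  print(n,"change px vs start:",[int((np.abs(im.astype(int)-pickle.load(open('c0.pkl','rb'))[n]['img'])[v0:v1,u0:u1].max(2)>40).sum())])
s=robot.get_state();print(s["t"],s["ee_pos"],s["ft_force"])
E
```

```text
side [252.3 190.5] 78 [577.9  31.1  42. ]
side [219.  201.5] 103 [472.5  21.1  42. ]
side [202.3 235.3] 108 [395.  -81.7  42. ]
side [295.  248.2] 98 [ 614.2 -203.4   42. ]
side [258.2 263.8] 106 [ 505.8 -217.8   42. ]
side change px vs start: [48]
top [322.5 183. ] 105 [ 613.5 -200.1   42. ]
top [248.5 193.4] 101 [578.9  37.7  42. ]
top [327.9 216.9] 103 [ 504.2 -214.8   42. ]
top [253.3 227. ] 109 [471.2  21.9  42. ]
top [276.5 247.3] 33 [408.  -51.3  42. ]
top change px vs start: [31]
9.6333 [550.34870961 343.76894481 161.0630973 ] [-0.0452638  -0.19478771 -0.23610958]
```

View pics/side2.png

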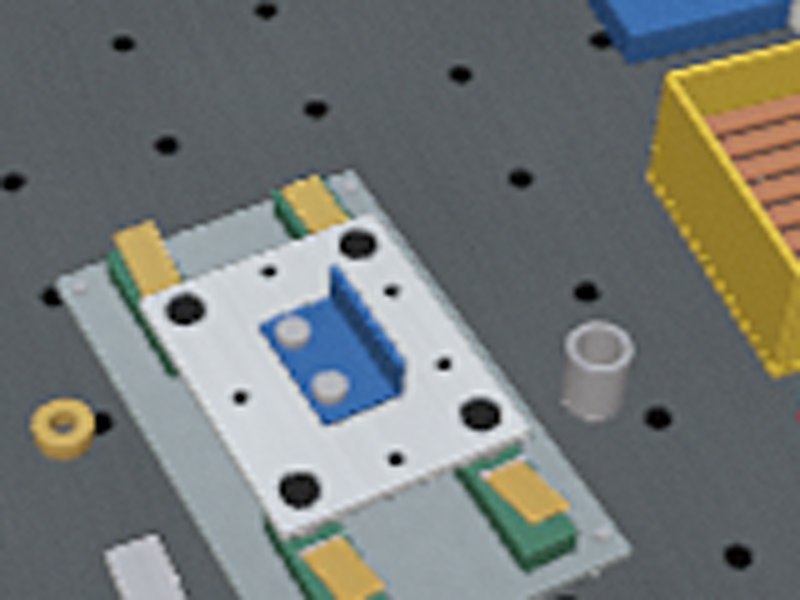

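View pics/top2.png

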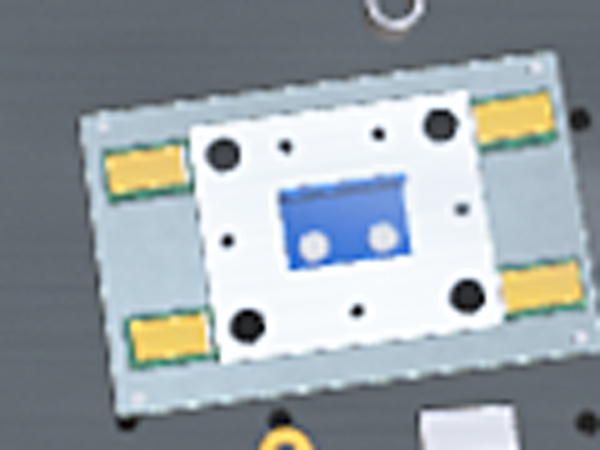

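Side view: leaf 1, at about (315,205) in the crop, now lies down on its housing. The other leaves are unmoved to within 0.1 px, the plate is level, and the loose things beside the jig look undisturbed. I'm handing in.

```bash
python3 -c "
from station import robot
print(robot.sign_off())"
```

```text
the job is handed in; nothing more can be done
None
```

The rocking corner was the far left one (corner_1). Its shim leaf is now pressed flat, and the job is handed in at about 9.6 s of the 51 s allowed.

- **Finding the corner:** Near left (corner_4) was firm, at 17.5 N with under 0.5 mm of give. Far left gave about 4 mm at 2–3 N down to its stop. I did not press the two right-hand corners after that. I did not measure the tip angle, but 4 mm at that pad is roughly 0.045 rad.
- **Pressing the leaf:** With the plate back level, I pressed shim_1 from about 47 mm down to 33.2 mm, where it hit its stop at 17.6 N. Flat is 33.5 mm. It took only about 6–7 N on the way, below the stated 8–10 N, because the fingertip also bore on the leaf nearer its free end.
- **Last pictures:** Leaf 1 stays flat and the plate looks level. The other three leaves are within 0.1 px of where they started. The tube, collar and gauge block look undisturbed. The wrench, jar, screwdriver and square were outside the pictures I checked at the end, and I did not check them separately.
- **Arm:** It ended touching nothing, with the tool 161 mm above the bench and the force reading near zero.

No check failed or disagreed, apart from the lower pressing force noted above.

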